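Uncap the camera for its focus test

ROBOT

A 7-joint arm with a two-finger parallel gripper is mounted at the origin on the work surface. World frame = base frame: x ahead of the robot, y to its left, z up, the work surface at z = 0. Lengths are in mm, angles in rad, forces in N, time in s.
With the tool pointing down it reaches from about 425 to 975 mm from the base axis. Payload 16.7 kg.
Tool frame: the origin (TCP) lies on the centre line of the jaws, within the pads' length; the fingertips stand arm.tips_ahead ahead of it and the grasp point (between the pads) lies 5 mm behind it (arm.tips_ahead is the distance from the TCP to the fingertips, in mm); z points along the fingers, y is the line along which they close (so a half turn about z gives the same grasp; the last joint's range is limited). The gripper opens to 85 mm and grips with 20 to 120 N. Pads are 22 mm wide; open, the fingers measure 114 mm over their backs; the gripper's body (76 mm by 85 mm) begins 54 mm behind the grasp point. The pads swing forward as they close: fully open they stand 13 mm farther back than shut.
Start: joints at [1.175, 0.426, 0.074, 1.606, -0.034, 1.111, -0.067], TCP at [164.874, -654.518, 245.302] pointing down, gripper open.
Joint ranges: [-2.85, 2.85], [-0.5, 2.14], [-1.23, 1.37], [0.21, 2.46], [-1.02, 4.16], [0.16, 2.05], [-2.73, 2.73]. Speed limits (rad/s): [1.89, 1.89, 2.39, 2.39, 3.01, 3.01, 3.01].

INTERFACE

Orientations are given as a unit quaternion [w, x, y, z].
In Python, from plant import arm gives the robot as it stands.
- The arm moves only by the tool carry_out, never from a script. Its argument "commands" is a list of rows, each a list of 3 entries, a list of its own where there are three numbers: the finger opening in m, from 0 to 0.0854, then the shift along the tool's x, y, z in m, then the turn, a rotation vector about the tool's x, y, z in rad. In form: [[claw, [x, y, z], [wx, wy, wz]], ...]. A call has 1 to 8 rows; each row is the pose to reach, as a shift and turn from the pose commanded when the call began, along the tool's axes at that moment; what a row does not reach only later rows make up. A row lasts 1/12 s, in which the tool goes at most 41.7 mm and 7.16 degrees, less where a joint would pass 70% of its speed; a pose out of reach is approached as far as the arm can. A call with a gripper value outside its range is refused whole. The fingers move at their own pace and stop on an object; the grip force is fixed at half the most. Time passes only in rows, so rows that repeat a pose let the fingers close. It gives the time, the measured TCP pose, the force, the opening and the grip force at its end, in the units of the state.
- arm.state(): the state, without advancing time (a new reading comes with each control period).
- arm.camera(name): name is "side" or "top"; returns the picture (480x640x3 uint8, red, green, blue); there is no depth.
- arm.calibration(name): a dict with "fx", "fy", "cx", "cy" (pixels), "rvec" (rotation vector, rad) and "tvec" (3), from world to camera coordinates, as OpenCV has them. Camera axes: x right, y down, z forward; pixel columns grow to the right and rows downward; lengths in mm; the calibration is good to about 2 mm. A picture is of the moment at which its call begins. calibration takes no time and is no camera call.
- arm.hand_in(): hands the job in; it is judged then, once.
Trained networks look in the newest picture that a camera, given by its name, has taken for a name from the list of things; names that differ only in an ending like _2 or _b are one class to them, and where a whole thing is asked for, a point or a joint stands for the part that bears it (a point fixed in the world has none). Each returns a list of dicts, best first, with "confidence" (0 to 1); they miss things now and then, are a little off and sometimes report something else, mostly with a low value. They report only what shows in the picture. A call takes as long as a camera call.
- arm.cut_out(camera, target): "region" (480x640 bool, what is visible of it) and "pixel" ([column, row] in pixels, amid what is visible of it).
The state is a dict: "t": time; "joint_pos": joint angles; "joint_velocities": joint speeds; "joint_efforts": joint torques, N m; "ee_pos": TCP position; "ee_rot": TCP orientation; "force": force on the tool from outside, world axes, zero at the start; "wrist_torque": the same for the moment, N m; "opening": finger opening in mm; "gripper_force": force on a finger pad.
Only numpy, scipy, OpenCV 4.12 (cv2) and the standard library are available. Lean on these libraries where they do the work, as an engineer would, in place of code of your own. Each camera call takes 0.05 s, during which the arm holds its last target. There are 200 camera calls.

TASK

Get the camera ready for its focus test. First clear the cap holder by stacking the large carton that stands on it squarely on the carton standing by itself at the side, which stays where it is, and the small carton squarely, centred, on top of the large one, long sides along long sides; then, with the gripper leaned over in line with the tilted lens, pull the cap off the lens and set it flat, open side down, in the holder's larger pocket. Let go of everything, drop nothing, and do not knock the camera or shift the tray, spare lens and screwdriver.

Things in the scene. Friction and masses are not known exactly. Their poses are not given: they have to be found in the camera images.
- camera: Fixed aluminium bracket on the bench that carries the tilted camera: base plate 130 x 90 x 12 mm with two upright side cheeks (50 mm deep, up to 97 mm high, outer faces 70 mm apart). Origin: centre of the plate's underside, on the bench; z up; the lens leans towards its own -x side, which faces roughly the robot.
- camera_head: Grey camera and lens, fixed to the bracket. Origin: centre of its back, 60 mm above the bench; z is the lens axis, pointing up and leaning 35 degrees from vertical to the bracket's -x side; y is level. Along z: housing 54 x 54 mm from 0 to 56 mm, dark lens barrel (radius 20 mm, rings to 21.2 mm) on to the lens front at 126 mm.
- cap: Loose black lens cap, a deep closed-ended sleeve: outside 48 mm across, 36 mm high, inside 43 mm across and 24 mm deep; 30 g. Origin: centre of its open rim; z along its axis to the closed end. At the start it sits loosely over the lens, leaning with it, rim 102 mm along camera_head z; pull it more than 24 mm along that axis to free it.
- holder: Fixed plywood cap holder on the bench, 80 (x) x 140 (y) x 16 (z) mm, with two round pockets 6 mm deep in its top: a large one, 57 mm across (slightly chamfered), centred at y = +22 mm, and a small one, 36 mm across, at y = -40 mm. Origin: centre of its underside. At the start the large carton stands on it and covers the large pocket.
- pocket (a point): Centre of the mouth of the holder's large pocket, level with the holder's top, 16 mm above the bench; the pocket's floor is 6 mm lower. Axes as the holder's.
- carton_base: Closed cardboard carton standing on the bench, the foot of the column: 100 (x) x 68 (y) x 50 (z) mm, about 450 g, loose. Origin: centre of its underside; its two halves are alike, so a half turn changes nothing.
- carton_large: Closed cardboard carton, 90 (x) x 60 (y) x 45 (z) mm, about 280 g, loose, at the start standing on the holder (underside 16 mm above the bench). Origin: centre of its underside; a half turn changes nothing.
- carton_small: Closed cardboard carton, 74 (x) x 50 (y) x 38 (z) mm, about 180 g, loose, standing on the bench in front of the camera. Origin: centre of its underside; a half turn changes nothing.
- screw_tray: Bystander: grey open plastic tray, 90 x 70 x 30 mm, loose on the bench. Origin: centre of its underside.
- spare_lens: Bystander: dark spare lens standing upright on the bench, 44 mm across, 55 mm tall. Origin: centre of its underside.
- driver: Bystander: screwdriver lying on the bench along its own x axis, handle to -x. Origin: on the bench under its middle.

How it is judged (in metres and radians):
On the way, in this order (a step that is already met when the one before it is completed fails the run):
1. the large carton stands squarely on the base carton, let go (horizontal distance between carton_large and carton_base below 0.01 m and z of carton_large in the frame of carton_base between 0.046 and 0.054 m and angle between the x axis of carton_large and the x axis of carton_base, either way round below 0.14 rad and angle between carton_large's own z axis and vertical below 0.08 rad and contact force between the fingers and carton_large below 0.1 N), for 0.2 s.
2. the small carton stands squarely on the large one, let go (all of step 1 and horizontal distance between carton_small and carton_large below 0.01 m and z of carton_small in the frame of carton_large between 0.041 and 0.049 m and angle between the x axis of carton_small and the x axis of carton_large, either way round below 0.14 rad and angle between carton_small's own z axis and vertical below 0.08 rad and contact force between the fingers and carton_small below 0.1 N), for 0.2 s.
3. the cap is held in the fingers clear of the lens (rim 30 to 150 mm from where it sat), the gripper leaning 20 to 50 degrees from vertical (distance of cap from where it was at the start of the episode between 0.03 and 0.15 m and contact force between the fingers and cap above 0.5 N and angle between the grasp point's own z axis and vertical between 2.26893 and 2.79253 rad), for 0.1 s.
4. the cap lies flat in the larger pocket, let go (horizontal distance between cap and pocket below 0.007 m and z of cap in the frame of pocket below -0.003 m and angle between cap's own z axis and vertical below 0.12 rad and contact force between the fingers and cap below 0.1 N), for 0.2 s.
At the end, for the whole second after the job is handed in: Base carton within 40 mm of its start; large carton on it, small on large: centres within 10 mm, long sides within 8 degrees, upright; cap flat, open side down, in the larger pocket (centre within 7 mm, rim 3 mm or more below the holder top, tilt under 7 degrees); all let go, at rest (all of step 2 and all of step 4 and height (world z) of carton_base below 0.006 m and angle between carton_base's own z axis and vertical below 0.08 rad and distance of carton_base from where it was at the start of the episode below 0.04 m and linear speed of each of cap, carton_large, carton_small, carton_base below 0.03 m/s); the robot touches nothing.
It fails at once if a bystander (tray, spare lens, screwdriver) is shifted more than 25 mm (distance of any of screw_tray, spare_lens, driver from where it was at the start of the episode above 0.025 m).
It fails at once if the robot presses on the camera or its bracket with more than 15 N (contact force between any of the fingers, the arm and camera above 15 N).
It fails at once if the cap is dropped (falls faster than 0.5 m/s out of the fingers) (linear speed of cap above 0.5 m/s and contact force between the fingers and cap below 0.05 N).
It fails at once if the large carton is dropped (falls faster than 0.5 m/s out of the fingers) (linear speed of carton_large above 0.5 m/s and contact force between the fingers and carton_large below 0.05 N).
It fails at once if the small carton is dropped (falls faster than 0.5 m/s out of the fingers) (linear speed of carton_small above 0.5 m/s and contact force between the fingers and carton_small below 0.05 N).
It also fails if it takes over 72 s, if anything falls off the work surface, if the arm or the gripper's body presses on something with over 40 N, if the wrist force passes 120 N, or if a joint passes its speed limit or range.

## Working session

There is one attempt and no reset: what is moved stays moved. The work goes in short steps, Python scripts to look and compute and a tool call to move; the robot and the scene stay as the last step left them, time stands still between calls to the robot, and variables do not carry over. Pictures are saved under pics/ and viewed, at most 13 in all, crops included, and the job is handed in when it is done.

Besides the shell and the picture viewer there is one more tool, called after "Emit:" as name([rows], argument=value, ...), one row to a line, values as JSON. carry_out: Moves the arm, as the interface text tells. Its arguments: {"type":"object","properties":{"commands":{"type":"array","items":{"type":"array"}}},"required":["commands"]}

```bash
mkdir -p pics; python3 - <<'E'
from plant import arm
import cv2,numpy as np
s=arm.state();print({k:s[k] for k in('t','ee_pos','ee_rot','opening')},arm.tips_ahead)
ims=[]
for c in("side","top"):
    im=arm.camera(c);cv2.imwrite(f"pics/{c}0.png",im[:,:,::-1])
    k=arm.calibration(c);R=cv2.Rodrigues(np.array(k['rvec'],float))[0];print(c,k,"pos",-R.T@np.array(k['tvec']).ravel())
    for n in("camera","camera_head","cap","holder","carton_base","carton_large","carton_small","screw_tray","spare_lens","driver"):
        d=arm.cut_out(c,n)
        print(n,[(round(x['confidence'],2),np.round(x['pixel']).tolist(),int(x['region'].sum())) for x in d[:2]])
        if d: np.save(f"{c}_{n}.npy",d[0]['region'])
print(arm.state()['t'])
E
```

```text
{'t': 0.0, 'ee_pos': array([ 164.78373826, -654.17197441,  244.62579745]), 'ee_rot': array([-6.29800543e-04,  9.92397975e-01,  1.23068465e-01, -1.24879368e-04]), 'opening': 85.44408391994176} 14.0
side {'fx': 479.13138569041195, 'fy': 479.13138569041195, 'cx': 321.66736466515727, 'cy': 242.13735585949655, 'rvec': array([ 2.40232324, -0.33990503,  0.12194277]), 'tvec': array([-591.66163372,  215.99872079,  866.79821714])} pos [ 459.25609579 -556.69694775  791.97880797]
camera [(0.91, [326.0, 261.0], 3323)]
camera_head [(0.65, [328.0, 240.0], 956)]
cap [(0.91, [306.0, 222.0], 728)]
holder [(0.74, [245.0, 216.0], 594)]
carton_base [(0.71, [313.0, 423.0], 3462)]
carton_large [(0.76, [234.0, 192.0], 1261)]
carton_small [(0.61, [230.0, 316.0], 1339)]
screw_tray [(0.82, [423.0, 389.0], 2573)]
spare_lens [(0.82, [343.0, 194.0], 438)]
driver [(0.59, [417.0, 271.0], 714)]
top {'fx': 452.9024664816253, 'fy': 452.9024664816253, 'cx': 320.038950979057, 'cy': 233.4819425380663, 'rvec': array([ 2.15584427, -2.12818763,  0.14172271]), 'tvec': array([  11.20994441,  642.10886369, 1062.35897244])} pos [ 483.89961119    6.30794591 1143.16989906]
camera [(0.68, [320.0, 233.0], 1396)]
camera_head [(0.92, [314.0, 224.0], 536)]
cap [(0.85, [312.0, 248.0], 475)]
holder [(0.86, [227.0, 290.0], 809), (0.24, [337.0, 169.0], 503)]
carton_base [(0.59, [441.0, 281.0], 1366)]
carton_large [(0.71, [216.0, 300.0], 1063), (0.4, [442.0, 279.0], 1384)]
carton_small [(0.91, [341.0, 322.0], 642)]
screw_tray [(0.83, [438.0, 208.0], 1165)]
spare_lens [(0.86, [244.0, 199.0], 294), (0.71, [441.0, 282.0], 1366)]
driver [(0.96, [339.0, 168.0], 385)]
1.1
```

View pics/side0.png

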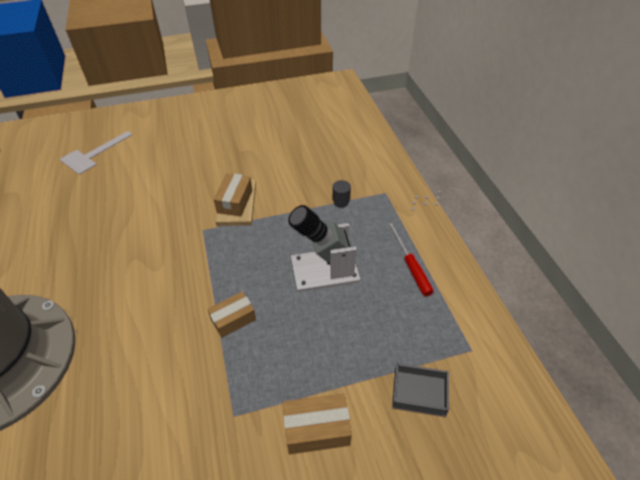

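View pics/top0.png

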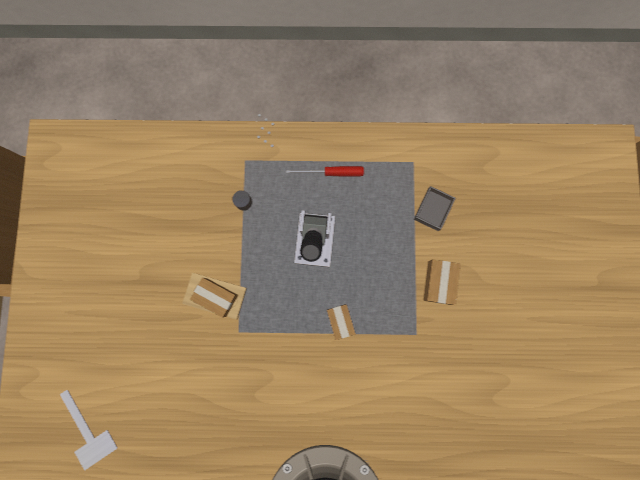

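```bash
cat > h.py <<'E'
from plant import arm
import cv2,numpy as np
from scipy.optimize import minimize
from scipy.spatial.transform import Rotation as Ro
C={c:arm.calibration(c) for c in("side","top")}
def proj(c,P):
    k=C[c];K=np.array([[k['fx'],0,k['cx']],[0,k['fy'],k['cy']],[0,0,1.]])
    return cv2.projectPoints(np.asarray(P,float).reshape(-1,3),np.array(k['rvec'],float),np.array(k['tvec'],float),K,None)[0][:,0]
def box(l,w,z0,z1,p):
    x,y,a=p;c,s=np.cos(a),np.sin(a)
    return np.array([[x+c*u-s*v,y+s*u+c*v,z] for z in(z0,z1) for u,v in((l/2,w/2),(-l/2,w/2),(-l/2,-w/2),(l/2,-w/2))])
def axis(a,t=np.radians(35)): return np.array([-np.sin(t)*np.cos(a),-np.sin(t)*np.sin(a),np.cos(t)])
def headcyl(r,s0,s1,p):   # p: head origin x,y and yaw
    d=axis(p[2]);y=np.array([-np.sin(p[2]),np.cos(p[2]),0]);x=np.cross(y,d);o=np.array([p[0],p[1],60.])
    t=np.linspace(0,2*np.pi,40)
    return np.array([o+d*s+r*(np.cos(q)*x+np.sin(q)*y) for s in(s0,s1) for q in t])
def hull(c,P):
    h=cv2.convexHull(proj(c,P).astype(np.float32))[:,0]
    m=np.zeros((480,640),np.uint8);  # antialiased at x4
    m=np.zeros((1920,2560),np.uint8)
    cv2.fillConvexPoly(m,np.round(((h+.5)*4-.5)*16).astype(np.int32),255,shift=4)
    return cv2.resize(m,(640,480),interpolation=cv2.INTER_AREA)/255.
def fit(f,regs,p0,step=(15,15,.15)):
    B=lambda m:cv2.GaussianBlur(m.astype(float),(0,0),1.5)
    R={c:B(r) for c,r in regs.items()}
    def cost(p): return sum(((B(f(c,p))-R[c])**2).sum()/R[c].sum() for c in R)
    s=np.vstack([p0]+[np.array(p0)+np.eye(3)[i]*step[i] for i in range(3)])
    r=minimize(cost,p0,method='Nelder-Mead',options=dict(initial_simplex=s,xatol=.02,fatol=1e-5,maxiter=150))
    return r.x,r.fun
def unproj(c,uv,z):
    k=C[c];R=cv2.Rodrigues(np.array(k['rvec'],float))[0];o=-R.T@np.array(k['tvec'],float)
    d=R.T@np.array([(uv[0]-k['cx'])/k['fx'],(uv[1]-k['cy'])/k['fy'],1]);return o+d*(z-o[2])/d[2]
def yaw0(c,reg,z):
    r=cv2.boxPoints(cv2.minAreaRect(np.argwhere(reg)[:,::-1].astype(np.float32)))
    q=np.array([unproj(c,p,z)[:2] for p in r]);e=q[1]-q[0];g=q[2]-q[1]
    e=e if np.hypot(*e)>np.hypot(*g) else g
    return np.append(q.mean(0),np.arctan2(e[1],e[0]))
E
cat > m.py <<'E'
from h import *
L=lambda n:{c:np.load(f"{c}_{n}.npy") for c in("side","top")}
print("tcp px",proj("top",[[165,-654,245]]).round(),proj("side",[[165,-654,245]]).round())
res={}
for n,l,w,z0,z1 in(("carton_base",100,68,0,50),("carton_large",90,60,16,61),("carton_small",74,50,0,38)):
    R=L(n);p0=yaw0("top",R["top"],z1)
    f=lambda c,p:hull(c,box(l,w,z0,z1,p))
    for s in({"top":R["top"]},{"side":R["side"]},R):
        p,v=fit(f,s,p0);print(n,list(s),p.round(3),round(v,3))
    res[n]=p
R=L("holder");pl=res["carton_large"]
f=lambda c,p:hull(c,box(80,140,0,16,p))*(1-hull(c,box(90,60,16,61,pl)))
for da in(0,np.pi/2):
    p0=np.array([pl[0],pl[1],pl[2]+da]);p0[:2]+=22*np.array([np.sin(p0[2]),-np.cos(p0[2])])*0
    print("holder",*fit(f,R,p0))
R=L("cap");u=unproj("top",np.argwhere(R["top"]).mean(0)[::-1],170)
b=yaw0("top",np.load("top_camera.npy"),12);print("bracket top",b)
a=b[2] if np.cos(b[2])>0 else b[2]+np.pi
p0=np.append(u[:2]-120*axis(a)[:2],a)
f=lambda c,p:hull(c,headcyl(24,102,138,p))
for s in({"top":R["top"]},{"side":R["side"]},R): print("cap",list(s),*fit(f,s,p0))
for n in("screw_tray","spare_lens","driver"): print(n,unproj("top",np.argwhere(np.load(f"top_{n}.npy")).mean(0)[::-1],20).round())
E
python3 m.py
```

```text
tcp px [[680. 478.]] [[ -87. 1036.]]
carton_base ['top'] [ 5.28216e+02 -2.79276e+02 -1.53000e-01] 0.005
carton_base ['side'] [ 5.26572e+02 -2.78204e+02 -1.43000e-01] 0.002
carton_base ['side', 'top'] [ 5.27184e+02 -2.78545e+02 -1.49000e-01] 0.009
carton_large ['top'] [484.555 272.328  -2.03 ] 0.006
carton_large ['side'] [483.567 273.619  -2.018] 0.004
carton_large ['side', 'top'] [483.968 272.496  -2.019] 0.014
carton_small ['top'] [430.475 -33.933  -2.851] 0.004
carton_small ['side'] [428.609 -33.28   -2.851] 0.005
carton_small ['side', 'top'] [429.658 -33.602  -2.856] 0.014
holder [487.40504524 251.15650787  -1.83989373] 2.1841415920089062
holder [ 4.88189195e+02  2.80613518e+02 -2.63198133e-01] 0.046460048039749346
bracket top [ 6.35100693e+02  3.21589176e+01 -9.74589929e-02]
cap ['top'] [ 6.63098789e+02  3.16226459e+01 -6.67017618e-02] 0.01032598303332521
cap ['side'] [ 6.61104157e+02  3.13234167e+01 -7.90672304e-02] 0.002134866875437903
cap ['side', 'top'] [ 6.61979248e+02  3.14918348e+01 -7.30805728e-02] 0.019528507855961084
screw_tray [ 714. -269.   20.]
spare_lens [730. 218.  20.]
driver [808. -28.  20.]
```

```bash
cat > go.py <<'E'
import sys,numpy as np
from plant import arm
from scipy.spatial.transform import Rotation as Ro
# go.py x y z theta [lean_deg]: tool x at angle theta (down), leaned so z points forward along theta; chain "/" for next target
s=arm.state();p=np.array(s['ee_pos']);q=np.array(s['ee_rot']);R=Ro.from_quat(q[[1,2,3,0]])
print("t",round(s['t'],2),p.round(1),"R x",R.as_matrix()[:,0].round(3),"z",R.as_matrix()[:,2].round(3),"op",round(s['opening'],1),"gf",np.round(s['gripper_force'],1),"F",np.round(s['force'],1),"j",np.round(s['joint_pos'],2))
for a in " ".join(sys.argv[1:]).split("/"):
    v=[float(x) for x in a.split()]
    if len(v)<4: continue
    th=v[3];t=np.radians(v[4]) if len(v)>4 else 0
    z=np.array([np.sin(t)*np.cos(th),np.sin(t)*np.sin(th),-np.cos(t)]);y=np.array([np.sin(th),-np.cos(th),0]);x=np.cross(y,z)
    T=Ro.from_matrix(np.array([x,y,z]).T);d=np.array(v[:3])-p
    print("shift mm",R.inv().apply(d).round(1),"rot",(R.inv()*T).as_rotvec().round(3),"rows",round(np.linalg.norm(d)/41.7,1));p=np.array(v[:3]);R=T
E
python3 go.py 500 -200 250 0.7 / 484 272.5 200 1.123
```

```text
t 1.1 [ 164.9 -654.5  245.3] R x [0.97  0.244 0.   ] z [ 0.  0. -1.] op 85.4 gf 0.0 F [ 0.8 -0.4 -0.1] j [ 1.17  0.43  0.07  1.61 -0.03  1.11 -0.07]
shift mm [ 436.  -358.9   -4.7] rot [-0.    -0.    -0.453] rows 13.5
shift mm [ 292.2 -371.7   50. ] rot [ 0.     0.    -0.423] rows 11.4
```

Emit:
carry_out([
  [0.085,[0.436,-0.359,-0.005],[0,0,-0.453]],
  [0.085,[0.436,-0.359,-0.005],[0,0,-0.453]],
  [0.085,[0.436,-0.359,-0.005],[0,0,-0.453]],
  [0.085,[0.436,-0.359,-0.005],[0,0,-0.453]],
  [0.085,[0.436,-0.359,-0.005],[0,0,-0.453]],
  [0.085,[0.436,-0.359,-0.005],[0,0,-0.453]],
  [0.085,[0.436,-0.359,-0.005],[0,0,-0.453]],
  [0.085,[0.436,-0.359,-0.005],[0,0,-0.453]],
])

```text
t: 1.77
ee_pos: [363.4, -384.5, 248.6]
ee_rot: [0.0, 0.939, 0.343, 0.0]
force: [1.5, -0.7, 0.2]
opening: 84.6
gripper_force: 0.0
```

```bash
python3 go.py 490 -150 250 0.7 / 484 272.5 200 1.123
```

```text
t 1.77 [ 363.4 -384.5  248.6] R x [ 0.765  0.644 -0.   ] z [ 0.    -0.001 -1.   ] op 84.6 gf 0.0 F [ 1.5 -0.7  0.2] j [ 0.84  0.19 -0.17  1.92  0.04  1.03 -0.22]
shift mm [247.9 -97.9  -1.5] rot [ 0.001  0.    -0.   ] rows 6.4
shift mm [ 267.6 -327.    50. ] rot [ 0.     0.    -0.423] rows 10.2
```

```bash
python3 go.py 485 272.5 180 1.123
```

```text
t 1.77 [ 363.4 -384.5  248.6] R x [ 0.765  0.644 -0.   ] z [ 0.    -0.001 -1.   ] op 84.6 gf 0.0 F [ 1.5 -0.7  0.2] j [ 0.84  0.19 -0.17  1.92  0.04  1.03 -0.22]
shift mm [ 516.1 -424.5   68.3] rot [ 0.001  0.    -0.423] rows 16.1
```

Emit:
carry_out([
  [0.085,[0.516,-0.424,0.068],[0,0,-0.423]],
  [0.085,[0.516,-0.424,0.068],[0,0,-0.423]],
  [0.085,[0.516,-0.424,0.068],[0,0,-0.423]],
  [0.085,[0.516,-0.424,0.068],[0,0,-0.423]],
  [0.085,[0.516,-0.424,0.068],[0,0,-0.423]],
  [0.085,[0.516,-0.424,0.068],[0,0,-0.423]],
  [0.085,[0.516,-0.424,0.068],[0,0,-0.423]],
  [0.085,[0.516,-0.424,0.068],[0,0,-0.423]],
])

```text
t: 2.43
ee_pos: [423.0, -58.3, 214.8]
ee_rot: [0.001, 0.847, 0.532, 0.0]
force: [1.6, -0.6, 0.4]
opening: 84.9
gripper_force: 0.0
```

```bash
python3 go.py 484 272.5 110 1.123
```

```text
t 2.43 [423.  -58.3 214.8] R x [ 0.434  0.901 -0.   ] z [ 0.001 -0.001 -1.   ] op 84.9 gf 0.0 F [ 1.6 -0.6  0.4] j [ 0.48  0.08 -0.51  2.14  0.05  0.93 -0.51]
shift mm [324.6 -88.6 104.6] rot [ 0.001  0.    -0.001] rows 8.4
```

Emit:
carry_out([
  [0.085,[0.325,-0.089,0.085],[0,0,0]],
  [0.085,[0.325,-0.089,0.085],[0,0,0]],
  [0.085,[0.325,-0.089,0.085],[0,0,0]],
  [0.085,[0.325,-0.089,0.085],[0,0,0]],
  [0.085,[0.325,-0.089,0.085],[0,0,0]],
  [0.085,[0.325,-0.089,0.085],[0,0,0]],
  [0.085,[0.325,-0.089,0.085],[0,0,0]],
  [0.085,[0.325,-0.089,0.085],[0,0,0]],
])

```text
t: 3.1
ee_pos: [481.4, 259.7, 132.5]
ee_rot: [0.0, 0.847, 0.532, 0.0]
force: [0.6, -1.0, 0.8]
opening: 85.2
gripper_force: 0.0
```

```bash
python3 go.py 484 272.5 43 1.123; python3 - <<'E'
from h import *
v=[]
for c in("side","top"):
    im=arm.camera(c)[:,:,::-1];u=proj(c,[[484,272,60]])[0].astype(int)
    x=np.clip(u[0]-65,0,510);y=np.clip(u[1]-65,0,350)
    v.append(cv2.resize(im[y:y+130,x:x+130],(390,390),interpolation=cv2.INTER_CUBIC))
cv2.imwrite("pics/a.png",np.hstack(v))
E
```

```text
t 3.1 [481.4 259.7 132.5] R x [0.434 0.901 0.   ] z [ 0. -0. -1.] op 85.2 gf 0.0 F [ 0.6 -1.   0.8] j [-0.09  0.42 -0.63  1.97  0.33  0.86 -1.35]
shift mm [12.6 -3.2 89.5] rot [ 0.    -0.    -0.001] rows 2.2
```

View pics/a.png

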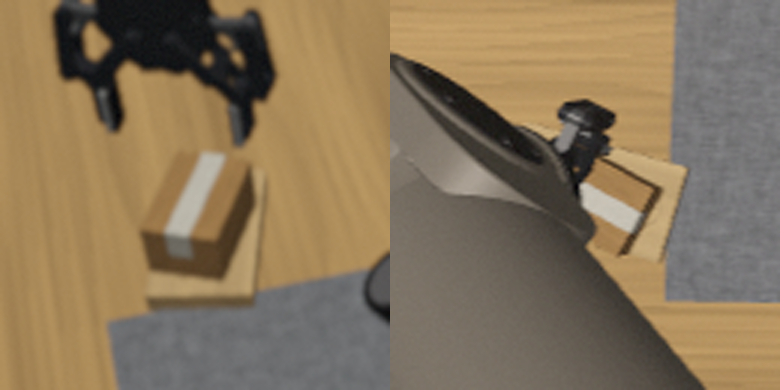

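Side crop: the open fingers straddle the carton's short side, with the tape (long axis) running between them; the holder shows below it. Descend, grip, lift.

Emit:
carry_out([
  [0.085,[0.013,-0.003,0.01],[0,0,0]],
  [0.085,[0.013,-0.003,0.04],[0,0,0]],
  [0.085,[0.013,-0.003,0.07],[0,0,0]],
  [0.085,[0.013,-0.003,0.089],[0,0,0]],
  [0.085,[0.013,-0.003,0.089],[0,0,0]],
  [0.05,[0.013,-0.003,0.089],[0,0,0]],
  [0.05,[0.013,-0.003,0.089],[0,0,0]],
  [0.05,[0.013,-0.003,0.089],[0,0,0]],
])

```text
t: 3.87
ee_pos: [484.9, 271.2, 45.9]
ee_rot: [0.0, 0.847, 0.532, 0.001]
force: [0.7, -0.3, -1.7]
opening: 59.1
gripper_force: 64.6
```

Emit:
carry_out([
  [0.05,[0,0,0],[0,0,0]],
  [0.05,[0,0,0],[0,0,0]],
  [0.05,[0,0,0],[0,0,0]],
  [0.05,[0,0,0],[0,0,0]],
])

```text
t: 4.2
ee_pos: [484.9, 271.2, 45.9]
ee_rot: [0.0, 0.847, 0.532, 0.001]
force: [-1.9, -1.6, 8.8]
opening: 59.2
gripper_force: 65.7
```

```bash
python3 go.py 484 272.5 200 1.123 / 480 -50 200 0.4 / 527 -278.5 200 -0.149
```

```text
t 4.2 [484.9 271.2  45.9] R x [0.434 0.901 0.002] z [ 0.002  0.001 -1.   ] op 59.2 gf 65.7 F [-1.9 -1.6  8.8] j [-0.18  0.56 -0.56  2.    0.45  0.71 -1.47]
shift mm [   1.1   -1.2 -154.1] rot [ 0.002 -0.002 -0.001] rows 3.7
shift mm [-292.4  136.     0. ] rot [0.    0.    0.723] rows 7.7
shift mm [-45.7 228.8   0. ] rot [0.    0.    0.549] rows 5.6
```

Emit:
carry_out([
  [0.05,[0,0,-0.03],[0,0,0]],
  [0.05,[0,0,-0.06],[0,0,0]],
  [0.05,[0,0,-0.1],[0,0,0]],
  [0.05,[0,0,-0.14],[0,0,0]],
  [0.05,[0,0,-0.154],[0,0,0]],
  [0.05,[0,0,-0.154],[0,0,0]],
])

```text
t: 4.7
ee_pos: [485.8, 271.9, 203.3]
ee_rot: [0.001, 0.847, 0.532, 0.004]
force: [-0.1, 0.4, -2.5]
opening: 59.1
gripper_force: 67.1
```

Emit:
carry_out([
  [0.05,[-0.018,0.009,0],[0,0,0.04]],
  [0.05,[-0.055,0.026,0],[0,0,0.13]],
  [0.05,[-0.292,0.136,0],[0,0,0.723]],
  [0.05,[-0.292,0.136,0],[0,0,0.723]],
  [0.05,[-0.292,0.136,0],[0,0,0.723]],
  [0.05,[-0.292,0.136,0],[0,0,0.723]],
  [0.05,[-0.292,0.136,0],[0,0,0.723]],
  [0.05,[-0.292,0.136,0],[0,0,0.723]],
])

```text
t: 5.37
ee_pos: [479.5, -42.1, 198.0]
ee_rot: [0.0, 0.981, 0.195, 0.0]
force: [1.6, -0.1, -2.4]
opening: 59.4
gripper_force: 66.8
```

```bash
python3 go.py 527 -278.5 180 -0.149; python3 - <<'E'
from h import *
import json
im=arm.camera("top")
u=proj("top",[[488,280,16]])[0].astype(int);cr=im[u[1]-50:u[1]+50,u[0]-60:u[0]+60,::-1]
cv2.imwrite("pics/b.png",cv2.resize(cr,(720,600),interpolation=cv2.INTER_CUBIC))
R={"top":None}
d=arm.cut_out("top","holder");print(d[0]['confidence'],d[0]['region'].sum());R["top"]=d[0]['region']
arm.camera("side");d=arm.cut_out("side","holder");R["side"]=d[0]['region'];print(d[0]['confidence'],d[0]['region'].sum())
f=lambda c,p:hull(c,box(80,140,0,16,p))
for s in({"top":R["top"]},{"side":R["side"]},R): print(*fit(f,s,[488,280,-.26]))
E
```

```text
t 5.37 [479.5 -42.1 198. ] R x [0.924 0.383 0.   ] z [ 0. -0. -1.] op 59.4 gf 66.8 F [ 1.6 -0.1 -2.4] j [ 0.33  0.19 -0.42  2.06  0.1   0.91 -1.32]
shift mm [-46.6 236.5  18.1] rot [ 0.    -0.     0.542] rows 5.8
0.64 1882Traceback (most recent call last):
  File "<stdin>", line 8, in <module>
IndexError: list index out of range
```

View pics/b.png

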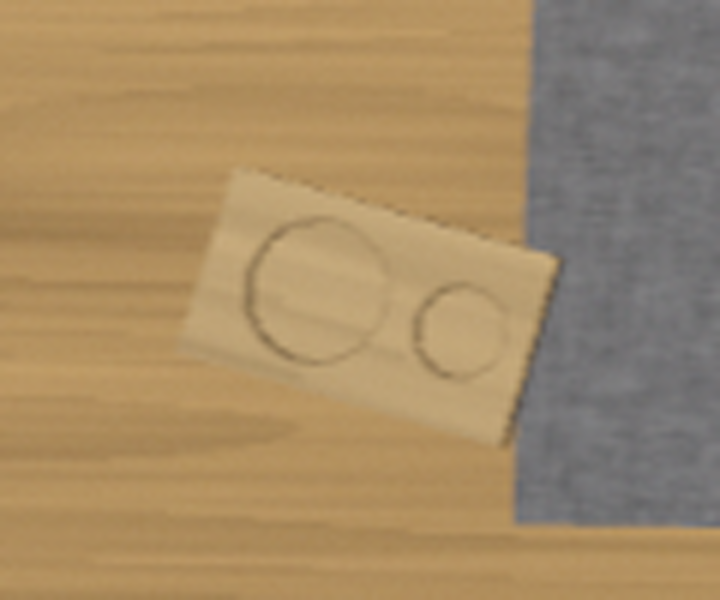

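The holder is clear: the large pocket is at the left (crop 317,290), away from the mat, so holder yaw ≈ -0.26. On to the base carton.

Emit:
carry_out([
  [0.05,[-0.047,0.236,0.018],[0,0,0.542]],
  [0.05,[-0.047,0.236,0.018],[0,0,0.542]],
  [0.05,[-0.047,0.236,0.018],[0,0,0.542]],
  [0.05,[-0.047,0.236,0.018],[0,0,0.542]],
  [0.05,[-0.047,0.236,0.018],[0,0,0.542]],
  [0.05,[-0.047,0.236,0.018],[0,0,0.542]],
  [0.05,[-0.047,0.236,0.018],[0,0,0.542]],
  [0.05,[-0.047,0.236,0.018],[0,0,0.542]],
])

```text
t: 6.23
ee_pos: [529.0, -276.0, 179.0]
ee_rot: [-0.0, 0.997, -0.072, -0.0]
force: [-0.0, 1.2, -3.4]
opening: 58.7
gripper_force: 67.0
```

Emit:
carry_out([
  [0.05,[0,0,0.02],[0,0,0]],
  [0.05,[0,0,0.04],[0,0,0]],
  [0.05,[0,0,0.06],[0,0,0]],
  [0.05,[0,0,0.06],[0,0,0]],
])

```text
t: 6.57
ee_pos: [527.5, -272.5, 116.6]
ee_rot: [-0.001, 0.998, -0.069, -0.002]
force: [-2.3, 0.9, -3.5]
opening: 59.1
gripper_force: 66.7
```

```bash
python3 go.py 527 -278.5 79 -0.149; python3 - <<'E'
from h import *
im=arm.camera("side");n=[]
rl=arm.cut_out("side","carton_large");print([(x['confidence'],x['pixel'],x['region'].sum()) for x in rl])
u=proj("side",[[527,-278,90]])[0].astype(int);v=im[u[1]-100:u[1]+100,u[0]-100:u[0]+100,::-1].copy()
cv2.imwrite("pics/c.png",cv2.resize(v,(600,600),interpolation=cv2.INTER_CUBIC))
if rl:
    z=arm.state()['ee_pos'][2]-30
    print(fit(lambda c,p:hull(c,box(90,60,z,z+45,p)),{"side":rl[0]['region']},[527,-278,-.149],(5,5,.05)))
E
```

```text
t 6.57 [ 527.5 -272.5  116.6] R x [ 0.99  -0.139 -0.005] z [-0.004  0.003 -1.   ] op 59.1 gf 66.7 F [-2.3  0.9 -3.5] j [ 0.52  0.45 -0.2   1.89  0.11  0.82 -1.44]
shift mm [ 0.5  6.1 37.6] rot [-0.002  0.005  0.01 ] rows 0.9
[(0.56, [305.6, 403.0], np.int64(1880))]
(array([ 5.27971640e+02, -2.76229063e+02, -1.58080325e-01]), np.float64(0.6696455834500161))
```

View pics/c.png

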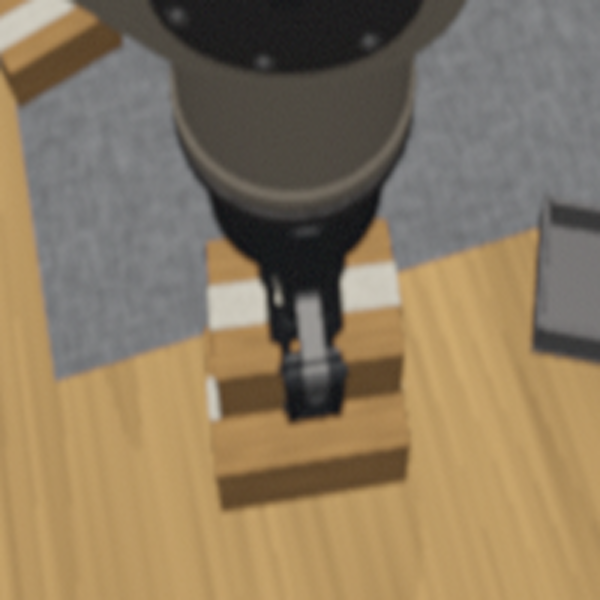

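The carton hangs squarely above the base (base front edge at crop 220-408, 440-480; large carton above it), about 6 mm too far in +y. Correct and lower.

Emit:
carry_out([
  [0.05,[0,0.006,0.01],[0,0.005,0.01]],
  [0.05,[0,0.006,0.02],[0,0.005,0.01]],
  [0.05,[0,0.006,0.028],[0,0.005,0.01]],
  [0.05,[0,0.006,0.028],[0,0.005,0.01]],
  [0.05,[0,0.006,0.028],[0,0.005,0.01]],
])

```text
t: 7.08
ee_pos: [527.8, -281.4, 91.5]
ee_rot: [-0.0, 0.997, -0.076, 0.002]
force: [0.2, -0.2, -3.4]
opening: 59.2
gripper_force: 66.9
```

```bash
python3 go.py 527 -278.5 79.5 -0.149
```

```text
t 7.08 [ 527.8 -281.4   91.5] R x [ 0.988 -0.152  0.004] z [ 0.004 -0.    -1.   ] op 59.2 gf 66.9 F [ 0.2 -0.2 -3.4] j [ 0.53  0.48 -0.19  1.9   0.12  0.77 -1.45]
shift mm [-1.3 -2.8 12. ] rot [-0.    -0.004 -0.003] rows 0.3
```

Emit:
carry_out([
  [0.05,[-0.001,-0.002,0.004],[0,0,0]],
  [0.05,[-0.001,-0.002,0.008],[0,0,0]],
  [0.05,[-0.001,-0.002,0.011],[0,0,0]],
  [0.05,[-0.001,-0.002,0.012],[0,0,0]],
  [0.05,[-0.001,-0.002,0.012],[0,0,0]],
])

```text
t: 7.5
ee_pos: [527.4, -279.4, 80.0]
ee_rot: [0.0, 0.997, -0.076, 0.002]
force: [-0.0, 0.3, -1.9]
opening: 59.0
gripper_force: 67.1
```

```bash
python3 go.py 527 -278.5 79.5 -0.149
```

```text
t 7.5 [ 527.4 -279.4   80. ] R x [ 0.988 -0.152  0.005] z [ 0.005 -0.001 -1.   ] op 59.0 gf 67.1 F [-0.   0.3 -1.9] j [ 0.52  0.5  -0.18  1.91  0.13  0.74 -1.46]
shift mm [-0.6 -0.8  0.5] rot [-0.    -0.005 -0.003] rows 0.0
```

Emit:
carry_out([
  [0.05,[0,-0.001,0.001],[0,0,0]],
  [0.05,[0,-0.001,0.001],[0,0,0]],
  [0.085,[0,-0.001,0.001],[0,0,0]],
  [0.085,[0,-0.001,0.001],[0,0,0]],
  [0.085,[0,-0.001,0.001],[0,0,0]],
  [0.085,[0,-0.001,0.001],[0,0,0]],
  [0.085,[0,-0.001,0.001],[0,0,0]],
  [0.085,[0,-0.001,-0.01],[0,0,0]],
])

```text
t: 8.17
ee_pos: [526.5, -278.0, 88.6]
ee_rot: [-0.0, 0.997, -0.076, 0.001]
force: [-0.9, 0.0, -0.6]
opening: 85.0
gripper_force: 0.0
```

Emit:
carry_out([
  [0.085,[0,0,-0.03],[0,0,0]],
  [0.085,[0,0,-0.07],[0,0,0]],
  [0.085,[0,0,-0.1],[0,0,0]],
  [0.085,[0,0,-0.12],[0,0,0]],
])

```text
t: 8.5
ee_pos: [527.7, -278.7, 214.3]
ee_rot: [0.001, 0.997, -0.076, 0.004]
force: [0.6, 0.1, 0.2]
opening: 85.5
gripper_force: 0.0
```

```bash
python3 go.py 430 -33.5 150 0.2856
```

```text
t 8.5 [ 527.7 -278.7  214.3] R x [ 0.988 -0.152  0.009] z [ 0.008 -0.002 -1.   ] op 85.5 gf 0.0 F [0.6 0.1 0.2] j [ 0.54  0.33 -0.2   1.81  0.08  0.99 -1.41]
shift mm [-134.3 -227.6   62.9] rot [ 0.003 -0.008 -0.438] rows 6.5
```

Emit:
carry_out([
  [0.085,[-0.134,-0.228,0.063],[0,-0.008,-0.438]],
  [0.085,[-0.134,-0.228,0.063],[0,-0.008,-0.438]],
  [0.085,[-0.134,-0.228,0.063],[0,-0.008,-0.438]],
  [0.085,[-0.134,-0.228,0.063],[0,-0.008,-0.438]],
  [0.085,[-0.134,-0.228,0.063],[0,-0.008,-0.438]],
  [0.085,[-0.134,-0.228,0.063],[0,-0.008,-0.438]],
  [0.085,[-0.134,-0.228,0.063],[0,-0.008,-0.438]],
  [0.085,[-0.134,-0.228,0.063],[0,-0.008,-0.438]],
])

```text
t: 9.17
ee_pos: [427.4, -29.0, 146.3]
ee_rot: [0.0, 0.989, 0.145, -0.002]
force: [0.0, -0.2, 0.5]
opening: 85.4
gripper_force: 0.0
```

```bash
python3 go.py 430 -33.5 20 0.2856; python3 - <<'E'
from h import *
R={}
for c in("top","side"):
    im=arm.camera(c)
    for n in ("carton_large","carton_base"):
        d=arm.cut_out(c,n);print(c,n,[(x['confidence'],x['pixel'],x['region'].sum()) for x in d])
        if n=="carton_large" and d: R[c]=d[0]['region']
u=proj("side",[[527,-278,70]])[0].astype(int);v=im[u[1]-75:u[1]+75,u[0]-75:u[0]+75,::-1]
cv2.imwrite("pics/d.png",cv2.resize(v,(600,600),interpolation=cv2.INTER_CUBIC))
for c in R: print(c,fit(lambda c,p:hull(c,box(90,60,50,95,p)),{c:R[c]},[527,-278,-.149],(5,5,.05)))
E
```

```text
t 9.17 [427.4 -29.  146.3] R x [ 0.958  0.287 -0.004] z [-0.004 -0.001 -1.   ] op 85.4 gf 0.0 F [ 0.  -0.2  0.5] j [ 0.31  0.18 -0.43  2.21  0.11  0.77 -1.47]
shift mm [  1.7   5.1 126.3] rot [-0.     0.004  0.005] rows 3.0
top carton_large [(0.77, [446.4, 280.0], np.int64(1120))]
top carton_base [(0.92, [427.9, 284.9], np.int64(331))]
side carton_large [(0.81, [317.7, 411.2], np.int64(3016))]
side carton_base [(0.85, [310.9, 439.6], np.int64(967))]
top (array([ 5.30182047e+02, -2.81466124e+02, -1.63197670e-01]), np.float64(0.020182208672825448))
side (array([ 5.28505701e+02, -2.80139070e+02, -1.75796791e-01]), np.float64(0.002311071099229897))
```

View pics/d.png

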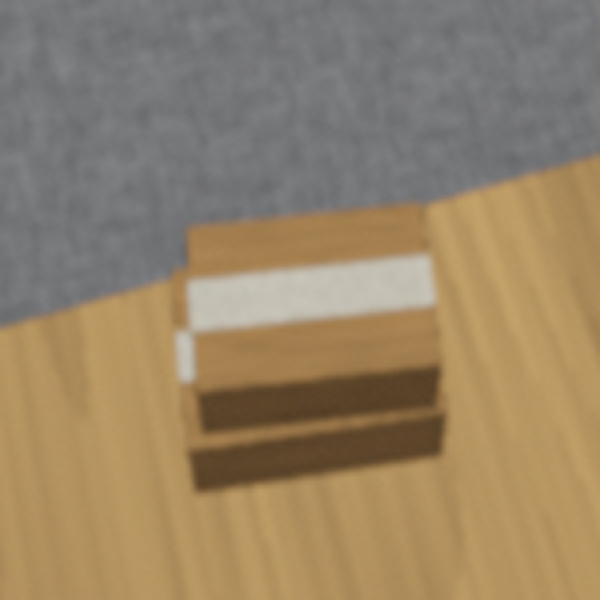

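Large carton stands squarely on the base, about 2.5 mm off centre at (529,-280.5), yaw -0.17. Now the small carton.

Emit:
carry_out([
  [0.085,[0.001,0.004,0.02],[0,0.004,0.005]],
  [0.085,[0.001,0.004,0.05],[0,0.004,0.005]],
  [0.085,[0.001,0.004,0.08],[0,0.004,0.005]],
  [0.085,[0.001,0.004,0.11],[0,0.004,0.005]],
  [0.085,[0.001,0.004,0.126],[0,0.004,0.005]],
  [0.085,[0.001,0.004,0.126],[0,0.004,0.005]],
  [0.085,[0.001,0.004,0.126],[0,0.004,0.005]],
])

```text
t: 10.05
ee_pos: [430.9, -36.8, 20.1]
ee_rot: [-0.0, 0.99, 0.14, -0.0]
force: [-1.1, -1.1, 0.7]
opening: 85.1
gripper_force: 0.0
```

```bash
python3 go.py 430 -33.5 20 0.2856
```

```text
t 10.05 [430.9 -36.8  20.1] R x [ 0.961  0.276 -0.001] z [-0.001 -0.    -1.   ] op 85.1 gf 0.0 F [-1.1 -1.1  0.7] j [ 0.23  0.42 -0.34  2.28  0.3   0.48 -1.64]
shift mm [ 0.1 -3.5  0.1] rot [-0.     0.001 -0.006] rows 0.1
```

Emit:
carry_out([
  [0.085,[0,-0.003,0],[0,0,-0.006]],
  [0.04,[0,-0.003,0],[0,0,-0.006]],
  [0.04,[0,-0.003,0],[0,0,-0.006]],
  [0.04,[0,-0.003,0],[0,0,-0.006]],
  [0.04,[0,-0.003,0],[0,0,-0.006]],
  [0.04,[0,-0.003,0],[0,0,-0.006]],
  [0.04,[0,-0.003,0],[0,0,-0.006]],
  [0.04,[0,-0.003,0],[0,0,-0.006]],
])

```text
t: 10.72
ee_pos: [430.8, -33.7, 21.4]
ee_rot: [0.0, 0.99, 0.143, 0.001]
force: [-4.2, 1.4, 20.9]
opening: 49.6
gripper_force: 59.3
```

```bash
python3 go.py 430 -33.5 200 0.2856 / 529 -280.5 200 -0.168
```

```text
t 10.72 [430.8 -33.7  21.4] R x [0.959 0.283 0.002] z [ 0.002 -0.001 -1.   ] op 49.6 gf 59.3 F [-4.2  1.4 20.9] j [ 0.22  0.42 -0.34  2.28  0.3   0.47 -1.64]
shift mm [  -0.4   -0.2 -178.6] rot [ 0.001 -0.002  0.001] rows 4.3
shift mm [ 25.4 264.9   0. ] rot [0.    0.    0.454] rows 6.4
```

Emit:
carry_out([
  [0.04,[0,0,-0.03],[0,0,0]],
  [0.04,[0,0,-0.06],[0,0,0]],
  [0.04,[0,0,-0.1],[0,0,0]],
  [0.04,[0,0,-0.14],[0,0,0]],
  [0.04,[0,0,-0.178],[0,0,0]],
  [0.04,[0,0,-0.178],[0,0,0]],
])

```text
t: 11.22
ee_pos: [432.9, -33.5, 205.1]
ee_rot: [0.001, 0.99, 0.143, 0.005]
force: [2.2, 0.3, -1.5]
opening: 49.1
gripper_force: 65.0
```

Emit:
carry_out([
  [0.04,[0.002,0.02,0],[0,0,0.034]],
  [0.04,[0.006,0.055,0],[0,0,0.1]],
  [0.04,[0.025,0.265,0],[0,0,0.454]],
  [0.04,[0.025,0.265,0],[0,0,0.454]],
  [0.04,[0.025,0.265,0],[0,0,0.454]],
  [0.04,[0.025,0.265,0],[0,0,0.454]],
  [0.04,[0.025,0.265,0],[0,0,0.454]],
  [0.04,[0.025,0.265,0],[0,0,0.454]],
])

```text
t: 11.88
ee_pos: [529.3, -288.8, 197.4]
ee_rot: [0.001, 0.996, -0.087, 0.0]
force: [-2.6, 0.6, -2.9]
opening: 49.3
gripper_force: 64.8
```

Emit:
carry_out([
  [0.04,[0.0,0.0,0],[0,0,0]],
  [0.04,[0.0,0.0,0],[0,0,0]],
])

```text
t: 12.05
ee_pos: [528.4, -280.9, 197.5]
ee_rot: [-0.0, 0.996, -0.084, -0.0]
force: [0.1, 0.6, -2.1]
opening: 48.9
gripper_force: 64.8
```

```bash
python3 go.py 529 -280.5 130 -0.168
```

```text
t 12.05 [ 528.4 -280.9  197.5] R x [ 0.986 -0.168 -0.001] z [-0.001  0.001 -1.   ] op 48.9 gf 64.8 F [ 0.1  0.6 -2.1] j [ 0.56  0.36 -0.23  1.82  0.1   0.98 -1.44]
shift mm [ 0.6 -0.4 67.5] rot [-0.001  0.001 -0.   ] rows 1.6
```

Emit:
carry_out([
  [0.04,[0.001,0,0.02],[0,0,0]],
  [0.04,[0.001,0,0.04],[0,0,0]],
  [0.04,[0.001,0,0.058],[0,0,0]],
  [0.04,[0.001,0,0.067],[0,0,0]],
  [0.04,[0.001,0,0.067],[0,0,0]],
  [0.04,[0.001,0,0.067],[0,0,0]],
])

```text
t: 12.55
ee_pos: [530.1, -280.3, 131.7]
ee_rot: [-0.0, 0.997, -0.083, 0.0]
force: [0.8, -0.1, -1.7]
opening: 49.0
gripper_force: 64.8
```

```bash
python3 go.py 529 -280.5 116.5 -0.168; python3 - <<'E'
from h import *
arm.camera("side")
d=arm.cut_out("side","carton_small");print([(x['confidence'],x['pixel'],x['region'].sum()) for x in d])
print(proj("side",[[529,-280.5,147]]))
E
```

```text
t 12.55 [ 530.1 -280.3  131.7] R x [ 0.986 -0.166  0.001] z [ 0.001  0.    -1.   ] op 49.0 gf 64.8 F [ 0.8 -0.1 -1.7] j [ 0.55  0.44 -0.22  1.87  0.12  0.85 -1.47]
shift mm [-1.   0.4 15.2] rot [-0.    -0.001  0.002] rows 0.4
[(0.63, [303.6, 400.8], np.int64(1217))]
[[317.08694926 392.09632451]]
```

Emit:
carry_out([
  [0.04,[-0.001,0,0.005],[0,0,0]],
  [0.04,[-0.001,0,0.01],[0,0,0]],
  [0.04,[-0.001,0,0.014],[0,0,0]],
  [0.04,[-0.001,0,0.0155],[0,0,0]],
  [0.04,[-0.001,0,0.0155],[0,0,0]],
])

```text
t: 13.07
ee_pos: [529.0, -280.7, 116.5]
ee_rot: [0.0, 0.996, -0.084, 0.0]
force: [-6.0, 2.2, 13.6]
opening: 48.9
gripper_force: 66.6
```

```bash
python3 go.py 529 -280.5 116.5 -0.168
```

```text
t 13.07 [ 529.  -280.7  116.5] R x [ 0.986 -0.167  0.001] z [ 0.001 -0.    -1.   ] op 48.9 gf 66.6 F [-6.   2.2 13.6] j [ 0.55  0.46 -0.22  1.88  0.13  0.82 -1.47]
shift mm [-0.  -0.2  0. ] rot [ 0.    -0.001  0.001] rows 0.0
```

Emit:
carry_out([
  [0.04,[0,0,-0.0005],[0,0,0]],
  [0.085,[0,0,-0.0005],[0,0,0]],
  [0.085,[0,0,-0.0005],[0,0,0]],
  [0.085,[0,0,-0.0005],[0,0,0]],
  [0.085,[0,0,-0.0005],[0,0,0]],
  [0.085,[0,0,-0.0005],[0,0,0]],
  [0.085,[0,0,-0.01],[0,0,0]],
  [0.085,[0,0,-0.03],[0,0,0]],
])

```text
t: 13.73
ee_pos: [527.9, -280.1, 144.7]
ee_rot: [-0.001, 0.997, -0.083, -0.001]
force: [-1.1, 0.2, 0.2]
opening: 85.2
gripper_force: 0.0
```

Emit:
carry_out([
  [0.085,[0,0,-0.04],[0,0,0]],
  [0.085,[0,0,-0.08],[0,0,0]],
  [0.085,[0,0,-0.12],[0,0,0]],
  [0.085,[0,0,-0.14],[0,0,0]],
])

```text
t: 14.07
ee_pos: [530.0, -281.0, 291.9]
ee_rot: [0.001, 0.997, -0.083, 0.003]
force: [-0.0, -0.9, -0.1]
opening: 85.0
gripper_force: 0.0
```

```bash
python3 - <<'E'
from h import *
# cap frame: head origin p, lens axis
p=np.array([662,31.5,-.075]);d=axis(p[2]);o=np.array([p[0],p[1],60])
for s in(102,130,138,170,230):print(s,(o+d*s).round(1))
E
python3 go.py 430 -60 260 -0.075 / 530 41 248 -0.075 35
```

```text
102 [603.7  35.9 143.6]
130 [587.6  37.1 166.5]
138 [583.1  37.4 173. ]
170 [564.8  38.8 199.3]
230 [530.4  41.4 248.4]
t 14.07 [ 530.  -281.   291.9] R x [ 0.986 -0.166  0.006] z [ 0.006 -0.002 -1.   ] op 85.0 gf 0.0 F [-0.  -0.9 -0.1] j [ 0.57  0.27 -0.23  1.72  0.07  1.15 -1.42]
shift mm [-135.6 -201.3   30.7] rot [ 0.002 -0.006 -0.092] rows 5.9
shift mm [  92.2 -108.2   12. ] rot [ 0.     0.611 -0.   ] rows 3.4
```

```bash
python3 go.py 480 -40 280 -0.075 / 512 42.5 272 -0.075 35
```

```text
t 14.07 [ 530.  -281.   291.9] R x [ 0.986 -0.166  0.006] z [ 0.006 -0.002 -1.   ] op 85.0 gf 0.0 F [-0.  -0.9 -0.1] j [ 0.57  0.27 -0.23  1.72  0.07  1.15 -1.42]
shift mm [ -89.5 -229.3   11. ] rot [ 0.002 -0.006 -0.092] rows 5.9
shift mm [ 25.7 -84.7   8. ] rot [ 0.     0.611 -0.   ] rows 2.1
```

Emit:
carry_out([
  [0.085,[-0.09,-0.229,0.011],[0,-0.006,-0.092]],
  [0.085,[-0.09,-0.229,0.011],[0,-0.006,-0.092]],
  [0.085,[-0.09,-0.229,0.011],[0,-0.006,-0.092]],
  [0.085,[-0.09,-0.229,0.011],[0,-0.006,-0.092]],
  [0.085,[-0.09,-0.229,0.011],[0,-0.006,-0.092]],
  [0.085,[-0.09,-0.229,0.011],[0,-0.006,-0.092]],
  [0.085,[-0.09,-0.229,0.011],[0,-0.006,-0.092]],
  [0.085,[-0.09,-0.229,0.011],[0,-0.006,-0.092]],
])

```text
t: 14.73
ee_pos: [478.1, -38.0, 275.8]
ee_rot: [-0.0, 0.999, -0.036, -0.002]
force: [0.2, -1.5, 0.5]
opening: 84.9
gripper_force: 0.0
```

Emit:
carry_out([
  [0.085,[0.026,-0.085,0.008],[0,0.611,0]],
  [0.085,[0.026,-0.085,0.008],[0,0.611,0]],
  [0.085,[0.026,-0.085,0.008],[0,0.611,0]],
  [0.085,[0.026,-0.085,0.008],[0,0.611,0]],
  [0.085,[0.026,-0.085,0.008],[0,0.611,0]],
  [0.085,[0.026,-0.085,0.008],[0,0.611,0]],
  [0.085,[0.026,-0.085,0.008],[0,0.611,0]],
  [0.085,[0.026,-0.085,0.008],[0,0.611,0]],
])

```text
t: 15.4
ee_pos: [511.4, 42.0, 267.6]
ee_rot: [0.012, 0.954, -0.037, 0.297]
force: [0.3, -0.2, -0.4]
opening: 84.9
gripper_force: 0.0
```

```bash
python3 go.py 530.4 41.4 248.4 -0.075 35; python3 - <<'E'
from h import *
R={}
for c in("top","side"):
    im=arm.camera(c)
    for n in("carton_small","cap"):
        d=arm.cut_out(c,n);print(c,n,[(x['confidence'],x['pixel'],x['region'].sum()) for x in d])
        if d and n=="carton_small":print(fit(lambda c,p:hull(c,box(74,50,95,133,p)),{c:d[0]['region']},[529,-280,-.16],(5,5,.05)))
cv2.imwrite("pics/e.png",im[:,:,::-1])
E
```

```text
t 15.4 [511.4  42.  267.6] R x [ 0.82  -0.063  0.568] z [ 0.567 -0.044 -0.823] op 84.9 gf 0.0 F [ 0.3 -0.2 -0.4] j [ 0.25 -0.1  -0.57  2.31  0.47  0.39 -2.37]
shift mm [ 4.7 -0.9 26.6] rot [ 0.001  0.006 -0.002] rows 0.6
top carton_small [(0.89, [453.8, 282.5], np.int64(907))]
(array([ 5.28232712e+02, -2.81716304e+02, -1.53910593e-01]), np.float64(0.004279547391516779))
top cap [(0.93, [314.1, 247.5], np.int64(526)), (0.38, [242.2, 198.3], np.int64(307))]
side carton_small [(0.78, [313.5, 401.3], np.int64(2140)), (0.7, [424.4, 388.3], np.int64(2536))]
(array([ 5.26892938e+02, -2.80785255e+02, -1.70394818e-01]), np.float64(0.017081723069601817))
side cap [(0.74, [302.2, 221.9], np.int64(780))]
```

View pics/e.png

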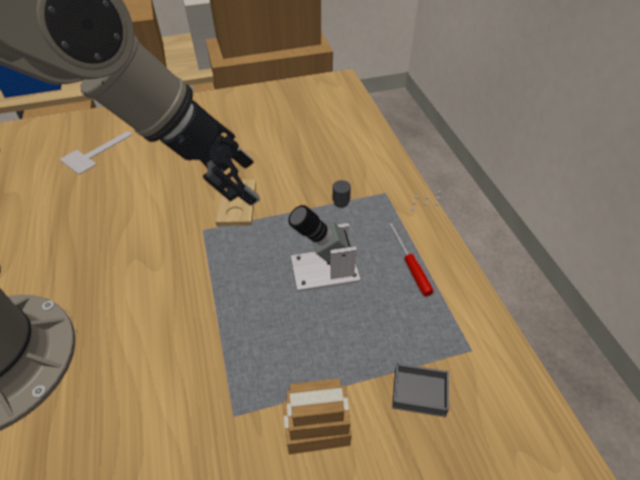

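Side view: stack of three stands square at (317,415); gripper leaned in line with the lens at (305,220). Approach along the axis.

```bash
python3 go.py 558 39.3 209 -0.075 35 / 587.6 37.1 166.5 -0.075 35
```

```text
t 15.7 [511.1  42.8 266.8] R x [ 0.82  -0.063  0.569] z [ 0.567 -0.043 -0.822] op 84.7 gf 0.0 F [ 0.1 -0.9  0.6] j [ 0.25 -0.1  -0.57  2.32  0.48  0.38 -2.37]
shift mm [ 5.8  0.  74.3] rot [-0.     0.006 -0.001] rows 1.8
shift mm [-0.1 -0.  51.8] rot [0. 0. 0.] rows 1.2
```

Emit:
carry_out([
  [0.085,[0.003,0,0.02],[0,0.006,0]],
  [0.085,[0.006,0,0.04],[0,0.006,0]],
  [0.085,[0.006,0,0.06],[0,0.006,0]],
  [0.085,[0.006,0,0.074],[0,0.006,0]],
  [0.085,[0.006,0,0.074],[0,0.006,0]],
  [0.085,[0.006,0,0.074],[0,0.006,0]],
])

```text
t: 16.2
ee_pos: [552.2, 36.9, 217.9]
ee_rot: [0.01, 0.954, -0.037, 0.298]
force: [-0.1, -0.6, -0.8]
opening: 84.7
gripper_force: 0.0
```

```bash
python3 go.py 587.6 37.1 166.5 -0.075 35; python3 - <<'E'
from h import *
im=arm.camera("side")
u=proj("side",[[580,37,180]])[0].astype(int);v=im[u[1]-60:u[1]+60,u[0]-80:u[0]+80,::-1]
cv2.imwrite("pics/f.png",cv2.resize(v,(800,600),interpolation=cv2.INTER_CUBIC))
E
```

```text
t 16.2 [552.2  36.9 217.9] R x [ 0.819 -0.065  0.57 ] z [ 0.568 -0.04  -0.822] op 84.7 gf 0.0 F [-0.1 -0.6 -0.8] j [-0.15  0.04 -0.16  2.32  0.84  0.3  -2.71]
shift mm [-0.3 -2.7 62.4] rot [-0.002  0.005 -0.003] rows 1.5
```

View pics/f.png

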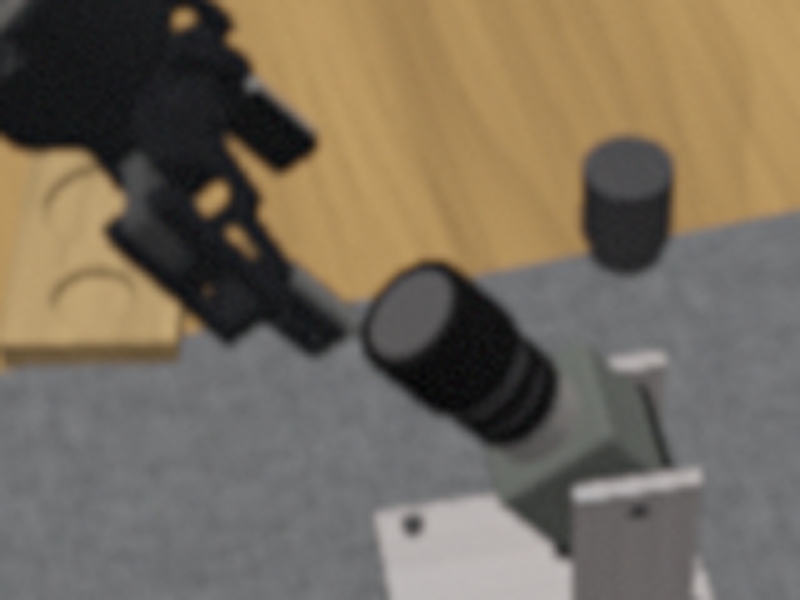

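The lower finger is at crop (320,340), just short of the cap (410,315); joint 7 is at its limit (-2.71), so I back off and roll the gripper a quarter turn (fingers closing in the lean plane).

Emit:
carry_out([
  [0.085,[0,0,-0.03],[0,0,-0.1]],
  [0.085,[0,0,-0.03],[0,0,-0.8]],
  [0.085,[0,0,-0.03],[0,0,-0.8]],
  [0.085,[0,0,-0.03],[0,0,-0.8]],
  [0.085,[0,0,-0.03],[0,0,-0.8]],
  [0.085,[0,0,-0.03],[0,0,-0.8]],
  [0.085,[0,0,-0.03],[0,0,-0.8]],
  [0.085,[0,0,-0.03],[0,0,-0.8]],
])

```text
t: 16.92
ee_pos: [534.8, 38.9, 243.4]
ee_rot: [0.126, 0.891, 0.34, 0.271]
force: [-0.5, -0.1, 0.5]
opening: 85.2
gripper_force: 0.0
```

Emit:
carry_out([
  [0.085,[0,0,0],[0,0,-0.72]],
  [0.085,[0,0,0],[0,0,-0.72]],
  [0.085,[0,0,0],[0,0,-0.72]],
  [0.085,[0,0,0],[0,0,-0.72]],
  [0.085,[0,0,0],[0,0,-0.72]],
  [0.085,[0,0,0],[0,0,-0.72]],
  [0.085,[0,0,0],[0,0,-0.72]],
])

```text
t: 17.5
ee_pos: [534.8, 38.9, 243.3]
ee_rot: [0.213, 0.716, 0.631, 0.21]
force: [-0.3, -0.2, -0.6]
opening: 85.3
gripper_force: 0.0
```

```bash
cat > gc.py <<'E'
# gc.py s: shift/turn to lens-axis coordinate s, keeping roll as it is (shortest turn aligning tool z)
import sys
from h import *
p=np.array([662,31.5,-.075]);d=axis(p[2]);o=np.array([p[0],p[1],60])
st=arm.state();q=np.array(st['ee_rot']);R=Ro.from_quat(q[[1,2,3,0]]);z=R.inv().apply(-d);w=np.cross([0,0,1],z)
e=np.array(st['ee_pos'])
print("t",st['t'],e.round(1),"s",round((e-o)@d,1),"shift",R.inv().apply(o+d*float(sys.argv[1])-e).round(1),"turn",w.round(3),"y",R.as_matrix()[:,1].round(2),"j",np.round(st['joint_pos'],2),"F",np.round(st['force'],1),"op",round(st['opening'],1))
E
python3 gc.py 180
```

```text
t 17.5 [534.8  38.9 243.3] s 223.3 shift [ 1.9 -0.7 43.3] turn [-0.004 -0.003  0.   ] y [ 0.81 -0.11  0.57] j [-0.18 -0.03 -0.14  2.33  0.68  0.35 -1.04] F [-0.3 -0.2 -0.6] op 85.3
```

Emit:
carry_out([
  [0.085,[0.002,-0.001,0.015],[-0.004,-0.003,0]],
  [0.085,[0.002,-0.001,0.03],[-0.004,-0.003,0]],
  [0.085,[0.002,-0.001,0.043],[-0.004,-0.003,0]],
  [0.085,[0.002,-0.001,0.043],[-0.004,-0.003,0]],
  [0.085,[0.002,-0.001,0.043],[-0.004,-0.003,0]],
])

```text
t: 17.92
ee_pos: [558.4, 39.2, 206.9]
ee_rot: [0.214, 0.718, 0.629, 0.21]
force: [0.4, 0.3, 0.3]
opening: 84.7
gripper_force: 0.0
```

```bash
python3 gc.py 130; python3 - <<'E'
from h import *
im=arm.camera("side")
u=proj("side",[[580,37,180]])[0].astype(int);v=im[u[1]-60:u[1]+60,u[0]-80:u[0]+80,::-1]
cv2.imwrite("pics/g.png",cv2.resize(v,(800,600),interpolation=cv2.INTER_CUBIC))
E
```

```text
t 17.9167 [558.4  39.2 206.9] s 180.0 shift [ 0.2  0.9 50. ] turn [-0.001  0.     0.   ] y [ 0.81 -0.12  0.57] j [-0.18  0.07 -0.13  2.33  0.94  0.28 -1.3 ] F [0.4 0.3 0.3] op 84.7
```

View pics/g.png

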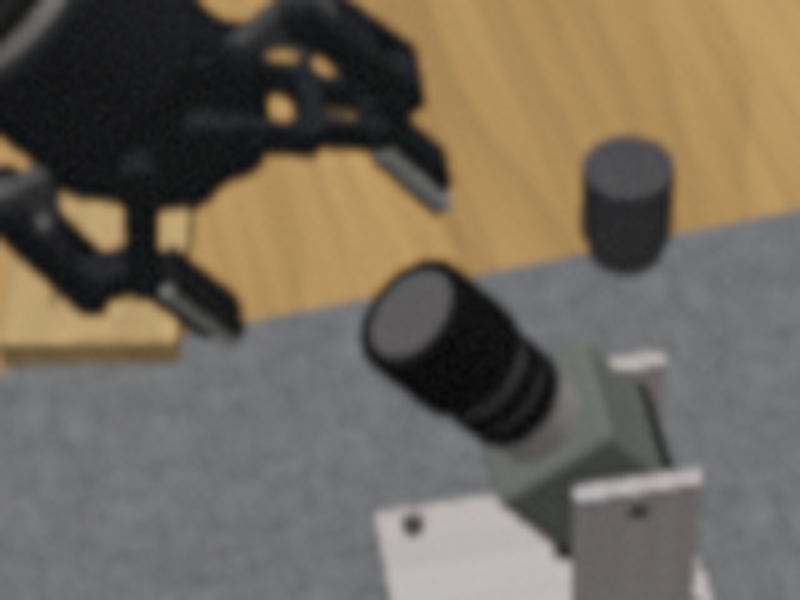

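```bash
python3 - <<'E'
from h import *
st=arm.state();q=np.array(st['ee_rot']);R=Ro.from_quat(q[[1,2,3,0]]).as_matrix();e=np.array(st['ee_pos'])
u=proj("side",[[580,37,180]])[0].astype(int)-[80,60]
f=lambda P:((proj("side",P)-u)*5).round().tolist()
print("tips",f([e+R[:,2]*a+s*42.5*R[:,1] for a in(1,14) for s in(1,-1)]))
p=np.array([662,31.5,-.075]);d=axis(p[2]);o=np.array([p[0],p[1],60])
print("cap top",f([o+d*138]),"rim",f([o+d*102]))
E
```

```text
tips [[436.0, 195.0], [246.0, 315.0], [458.0, 215.0], [269.0, 333.0]]
cap top [[411.0, 314.0]] rim [[469.0, 361.0]]
```

Fingertips seen at (445,205) and (235,335) match their projection, and the cap top projects onto its image. Advance and grip.

Emit:
carry_out([
  [0.085,[0,0.001,0.015],[0,0,0]],
  [0.085,[0,0.001,0.03],[0,0,0]],
  [0.085,[0,0.001,0.043],[0,0,0]],
  [0.085,[0,0.001,0.05],[0,0,0]],
  [0.085,[0,0.001,0.05],[0,0,0]],
  [0.085,[0,0.001,0.05],[0,0,0]],
])

```text
t: 18.47
ee_pos: [587.9, 37.1, 167.6]
ee_rot: [0.215, 0.716, 0.629, 0.211]
force: [0.0, 0.4, -0.2]
opening: 85.0
gripper_force: 0.0
```

```bash
python3 gc.py 130
```

```text
t 18.4667 [587.9  37.1 167.6] s 130.8 shift [-0.1 -0.9  0.8] turn [ 0.001 -0.     0.   ] y [ 0.81 -0.12  0.57] j [-0.22  0.19 -0.07  2.31  1.29  0.23 -1.63] F [ 0.   0.4 -0.2] op 85.0
```

Emit:
carry_out([
  [0.06,[0,-0.001,0],[0,0,0]],
  [0.05,[0,-0.001,0],[0,0,0]],
  [0.045,[0,-0.001,0],[0,0,0]],
  [0.04,[0,-0.001,0],[0,0,0]],
  [0.04,[0,-0.001,0],[0,0,0]],
  [0.04,[0,-0.001,0],[0,0,0]],
  [0.04,[0,-0.001,0],[0,0,0]],
  [0.04,[0,-0.001,0],[0,0,0]],
])

```text
t: 19.13
ee_pos: [587.0, 37.2, 167.4]
ee_rot: [0.215, 0.716, 0.63, 0.211]
force: [-15.3, -1.6, 17.9]
opening: 46.1
gripper_force: 57.7
```

```bash
python3 gc.py 190
```

```text
t 19.1333 [587.   37.2 167.4] s 131.1 shift [ -0.    0.1 -58.9] turn [ 0.002 -0.001  0.   ] y [ 0.81 -0.11  0.57] j [-0.22  0.19 -0.07  2.31  1.3   0.23 -1.64] F [-15.3  -1.6  17.9] op 46.1
```

Emit:
carry_out([
  [0.04,[0,0,-0.008],[0,0,0]],
  [0.04,[0,0,-0.018],[0,0,0]],
  [0.04,[0,0,-0.03],[0,0,0]],
  [0.04,[0,0,-0.045],[0,0,0]],
  [0.04,[0,0,-0.06],[0,0,0]],
  [0.04,[0,0,-0.06],[0,0,0]],
  [0.04,[0,0,-0.06],[0,0,0]],
])

```text
t: 19.72
ee_pos: [553.1, 39.7, 216.6]
ee_rot: [0.215, 0.716, 0.629, 0.211]
force: [-0.0, -0.4, -0.5]
opening: 45.9
gripper_force: 61.8
```

```bash
python3 gc.py 190; python3 - <<'E'
from h import *
st=arm.state();print(st['gripper_force'])
arm.camera("side");d=arm.cut_out("side","cap");print([(x['confidence'],x['pixel'],x['region'].sum()) for x in d])
p=np.array([662,31.5,-.075]);a=axis(p[2]);o=np.array([p[0],p[1],60]);print(proj("side",[o+a*120,o+a*180]))
# pocket from top view: ellipse of large circle
arm.camera("top");d=arm.cut_out("top","holder");print([(x['confidence'],x['pixel'],x['region'].sum()) for x in d])
if d: print(fit(lambda c,p:hull(c,box(80,140,0,16,p)),{"top":d[0]['region']},[488,280,-.26]))
print(unproj("top",np.array(proj("top",[[488,280,16]])[0].astype(int)-[60,50]+[317/6-.4,290/6-.4]),16))
d=arm.cut_out("side","holder");print([(x['confidence'],x['pixel'],x['region'].sum()) for x in d])
if d: print(fit(lambda c,p:hull(c,box(80,140,0,16,p)),{"side":d[0]['region']},[488,280,-.26]))
E
```

```text
t 19.7167 [553.1  39.7 216.6] s 190.9 shift [ 0.  -0.4  0.9] turn [ 0.002 -0.001  0.   ] y [ 0.81 -0.11  0.57] j [-0.17  0.05 -0.15  2.33  0.89  0.3  -1.25] F [-0.  -0.4 -0.5] op 45.9
61.79295463082326
[(0.78, [280.6, 203.9], np.int64(667))]
[[304.11979414 220.54467012]
 [283.80403865 203.97779149]]
[(0.93, [219.2, 295.8], np.int64(1846))]
(array([ 4.88603058e+02,  2.80129294e+02, -2.73678195e-01]), np.float64(0.004435972318849126))
[494.19236563 301.38250256  16.        ]
[(0.7, [233.1, 218.1], np.int64(677))]
(array([ 4.77395206e+02,  2.73666871e+02, -6.83180453e-02]), np.float64(1.2052995556807156))
```

Cap is off the lens and in the fingers (side pixel 281,204). Pocket at about (494,301.7).

```bash
python3 go.py 510 160 230 1.6 / 494 301.7 130 1.7
```

```text
t 19.97 [552.9  39.7 214.9] R x [0.118 0.993 0.03 ] z [ 0.571 -0.043 -0.819] op 45.8 gf 61.8 F [-0.3  1.  -0.4] j [-0.17  0.05 -0.15  2.33  0.89  0.3  -1.25]
shift mm [114.8 -39.9 -42. ] rot [ 0.611  0.015 -0.152] rows 3.1
shift mm [142.1 -11.9 100. ] rot [ 0.   0.  -0.1] rows 4.2
```

Emit:
carry_out([
  [0.04,[0.01,-0.01,-0.02],[0,0,0]],
  [0.04,[0.03,-0.02,-0.042],[0.1,0,-0.02]],
  [0.04,[0.115,-0.04,-0.042],[0.611,0.015,-0.152]],
  [0.04,[0.115,-0.04,-0.042],[0.611,0.015,-0.152]],
  [0.04,[0.115,-0.04,-0.042],[0.611,0.015,-0.152]],
  [0.04,[0.115,-0.04,-0.042],[0.611,0.015,-0.152]],
  [0.04,[0.115,-0.04,-0.042],[0.611,0.015,-0.152]],
  [0.04,[0.115,-0.04,-0.042],[0.611,0.015,-0.152]],
])

```text
t: 20.63
ee_pos: [512.2, 160.1, 229.7]
ee_rot: [-0.003, 0.697, 0.717, -0.002]
force: [-1.5, -1.7, -0.7]
opening: 45.8
gripper_force: 61.9
```

```bash
python3 go.py 494 301.7 110 1.7
```

```text
t 20.63 [512.2 160.1 229.7] R x [-0.029  1.     0.   ] z [-0.007  0.    -1.   ] op 45.8 gf 61.9 F [-1.5 -1.7 -0.7] j [-0.21  0.23 -0.25  1.92  0.06  1.01 -0.45]
shift mm [142.  -13.2 119.9] rot [-0.007 -0.001 -0.1  ] rows 4.5
```

Emit:
carry_out([
  [0.04,[0.015,-0.001,0.01],[0,0,-0.01]],
  [0.04,[0.05,-0.005,0.04],[-0.007,0,-0.04]],
  [0.04,[0.142,-0.013,0.12],[-0.007,0,-0.1]],
  [0.04,[0.142,-0.013,0.12],[-0.007,0,-0.1]],
  [0.04,[0.142,-0.013,0.12],[-0.007,0,-0.1]],
  [0.04,[0.142,-0.013,0.12],[-0.007,0,-0.1]],
  [0.04,[0.142,-0.013,0.12],[-0.007,0,-0.1]],
  [0.04,[0.142,-0.013,0.12],[-0.007,0,-0.1]],
])

```text
t: 21.3
ee_pos: [492.4, 301.5, 110.1]
ee_rot: [0.003, 0.66, 0.751, 0.002]
force: [-0.1, -0.4, -0.6]
opening: 45.7
gripper_force: 61.9
```

```bash
python3 go.py 494 301.7 60 1.7;  python3 - <<'E'
from h import *
im=arm.camera("side")
u=proj("side",[[494,301,50]])[0].astype(int);x=max(u[0]-60,0);y=max(u[1]-60,0);v=im[y:y+120,x:x+120,::-1].copy()
d=arm.cut_out("side","cap");print([(x['confidence'],x['pixel'],x['region'].sum()) for x in d])
e=arm.state()['ee_pos']
if d:
    t=np.linspace(0,2*np.pi,40)
    f=lambda c,p:hull(c,np.array([[p[0]+24*np.cos(q),p[1]+24*np.sin(q),p[2]+h] for h in(0,36) for q in t]))
    print("cap fit",fit(f,{"side":d[0]['region']},[e[0],e[1],e[2]-29],(5,5,5)))
print((proj("side",[[494,301.7,16]])-[x,y])*5)
cv2.imwrite("pics/i.png",cv2.resize(v,(600,600),interpolation=cv2.INTER_CUBIC))
E
```

```text
t 21.3 [492.4 301.5 110.1] R x [-0.129  0.992 -0.001] z [ 0.008 -0.    -1.   ] op 45.7 gf 61.9 F [-0.1 -0.4 -0.6] j [-0.43  0.44 -0.29  1.93  0.18  0.79 -0.69]
shift mm [ 0.   1.2 50.1] rot [0.008 0.001 0.   ] rows 1.2
[(0.78, [230.5, 163.3], np.int64(475))]
cap fit (array([492.29638624, 338.98490265,  50.32766843]), np.float64(0.0027665460844473644))
[[310.62190335 354.86421501]]
```

View pics/i.png

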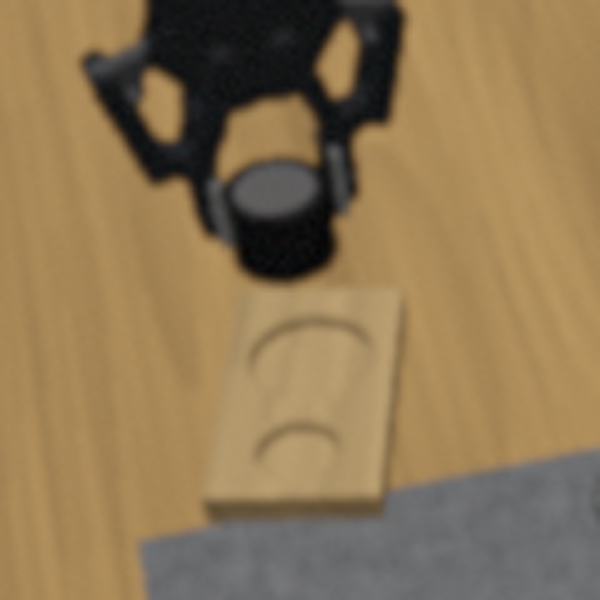

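Cap hangs upright in the fingers above the holder; the large pocket in view (crop 311,355) matches the estimate. Lower.

Emit:
carry_out([
  [0.04,[0,0.002,0.02],[0.008,0,0]],
  [0.04,[0,0.002,0.04],[0.008,0,0]],
  [0.04,[0,0.002,0.054],[0.008,0,0]],
  [0.04,[0,0.002,0.056],[0.008,0,0]],
  [0.04,[0,0.002,0.056],[0.008,0,0]],
  [0.04,[0,0.002,0.056],[0.008,0,0]],
])

```text
t: 21.9
ee_pos: [496.0, 301.8, 55.8]
ee_rot: [0.0, 0.66, 0.751, 0.0]
force: [0.1, -0.1, -0.7]
opening: 45.5
gripper_force: 61.9
```

```bash
python3 go.py 494.5 301.7 39.5 1.7
```

```text
t 21.9 [496.  301.8  55.8] R x [-0.128  0.992 -0.   ] z [ 0.001 -0.    -1.   ] op 45.5 gf 61.9 F [ 0.1 -0.1 -0.7] j [-0.44  0.52 -0.27  1.95  0.21  0.7  -0.72]
shift mm [ 0.1 -1.5 16.3] rot [ 0.001  0.    -0.001] rows 0.4
```

Emit:
carry_out([
  [0.04,[0,-0.001,0.004],[0,0,0]],
  [0.04,[0,-0.001,0.008],[0,0,0]],
  [0.04,[0,-0.001,0.011],[0,0,0]],
  [0.04,[0,-0.001,0.014],[0,0,0]],
  [0.04,[0,-0.001,0.016],[0,0,0]],
  [0.04,[0,-0.001,0.016],[0,0,0]],
])

```text
t: 22.4
ee_pos: [494.4, 301.7, 39.5]
ee_rot: [0.0, 0.66, 0.751, -0.001]
force: [-5.8, -6.1, 21.8]
opening: 46.2
gripper_force: 64.3
```

```bash
python3 go.py 494.5 301.7 39 1.7
```

```text
t 22.4 [494.4 301.7  39.5] R x [-0.128  0.992 -0.001] z [-0.    -0.001 -1.   ] op 46.2 gf 64.3 F [-5.8 -6.1 21.8] j [-0.45  0.55 -0.27  1.96  0.22  0.67 -0.73]
shift mm [-0.   0.1  0.5] rot [-0.     0.001 -0.   ] rows 0.0
```

Emit:
carry_out([
  [0.04,[0,0,-0.0005],[0,0,0]],
  [0.055,[0,0,-0.0005],[0,0,0]],
  [0.085,[0,0,-0.0005],[0,0,0]],
  [0.085,[0,0,-0.0005],[0,0,0]],
  [0.085,[0,0,-0.0005],[0,0,0]],
  [0.085,[0,0,-0.0005],[0,0,0]],
  [0.085,[0,0,-0.01],[0,0,0]],
  [0.085,[0,0,-0.03],[0,0,0]],
])

```text
t: 23.07
ee_pos: [493.2, 301.2, 67.5]
ee_rot: [-0.0, 0.66, 0.751, -0.002]
force: [-0.1, 0.2, -0.0]
opening: 85.1
gripper_force: 0.0
```

Emit:
carry_out([
  [0.085,[0,0,-0.04],[0,0,0]],
  [0.085,[0,0,-0.08],[0,0,0]],
  [0.085,[0,0.06,-0.12],[0,0,0]],
  [0.085,[-0.02,0.1,-0.14],[0,0,0]],
  [0.085,[-0.1,0.1,-0.15],[0,0,0]],
  [0.085,[-0.25,0.1,-0.15],[0,0,0]],
  [0.085,[-0.25,0.1,-0.15],[0,0,0]],
  [0.085,[-0.25,0.1,-0.15],[0,0,0]],
])

```text
t: 23.73
ee_pos: [609.3, 140.9, 213.7]
ee_rot: [0.0, 0.66, 0.751, -0.0]
force: [0.5, -0.3, -0.4]
opening: 85.3
gripper_force: 0.0
```

```bash
python3 go.py; python3 - <<'E'
from h import *
R={};t=np.linspace(0,2*np.pi,40)
f=lambda c,p:hull(c,np.array([[p[0]+24*np.cos(q),p[1]+24*np.sin(q),p[2]+h] for h in(0,36) for q in t]))
vs=[]
for c in("side","top"):
    im=arm.camera(c);d=arm.cut_out(c,"cap");print(c,[(x['confidence'],x['pixel'],x['region'].sum()) for x in d])
    u=proj(c,[[494,301,30]])[0].astype(int);vs.append(cv2.resize(im[u[1]-50:u[1]+50,u[0]-50:u[0]+50,::-1],(400,400),interpolation=cv2.INTER_CUBIC))
    if d: R[c]=d[0]['region']
    s=arm.cut_out(c,"carton_small")
    if s: print("small",fit(lambda c,p:hull(c,box(74,50,95,133,p)),{c:s[0]['region']},[529,-280,-.16],(5,5,.05)))
if R: print("cap",fit(f,R,[494,301,10],(4,4,4)))
cv2.imwrite("pics/j.png",np.hstack(vs))
E
```

```text
t 23.73 [609.3 140.9 213.7] R x [-0.129  0.992 -0.   ] z [ 0. -0. -1.] op 85.3 gf 0.0 F [ 0.5 -0.3 -0.4] j [-0.14  0.39 -0.25  1.74  0.11  1.03 -0.3 ]
side [(0.61, [235.3, 189.5], np.int64(465))]
small (array([ 5.27153371e+02, -2.81081225e+02, -1.71466527e-01]), np.float64(0.004312151909614054))
top []
small (array([ 5.28611029e+02, -2.81964556e+02, -1.58641255e-01]), np.float64(0.003464867643041571))
cap (array([492.4718906 , 305.0205794 ,   7.58188456]), np.float64(0.0010225280808412855))
```

View pics/j.png

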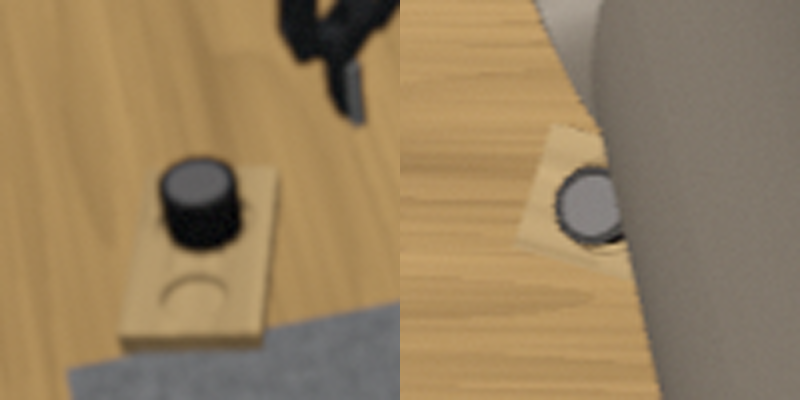

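The cap sits upright in the large pocket (side crop 200,205) with the fingers clear of it; the fit at floor height gives about (492,302), under 2 mm off, and the stack is unchanged.

```bash
python3 -c "
from plant import arm
print(arm.hand_in())"
```

```text
the job is handed in; nothing more can be done
None
```

I handed the job in at about 24 s on the robot's clock. The cartons are stacked within about 3 mm of each other's centres, and the cap is seated flat, open side down, in the large pocket. No verdict came back, so these figures are from my own camera measurements.

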